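# Set the large stage back on the colour scale

## Task

Put the larger of the two three-footed stages back on the colour scale: set it down so that all its ball feet settle fully home and it sits level, the lone foot in line with the grab bar in the round cone cup and the other two in the groove and on the flat post. Leave the smaller stage where it is.

Things in the scene. Friction and masses are not known exactly. Their poses are not given: they have to be found in the camera images.
- stage_large: Larger loose stage, aluminium, 108 mm long, 96 wide, 65 tall, 0.2-0.4 kg. Origin under its middle, level with its feet's lowest points; x along the longest arm, z up. Ball feet 20 mm in diameter at (x, y) = (56, 0), (-28, 36), (-28, -36) mm; arms' top 29 mm up. Black grab bar along x over the origin, 60 x 14 x 14 mm, centre 58 mm up, on 10 mm posts at x = -22 and 22 mm.
- stage_small: Smaller stage of another scale, same make, same axes and same grab bar (60 x 14 x 14 mm, centre 58 mm up), but ball feet 16 mm in diameter at (38, 0), (-19, 24), (-19, -24) mm. Not wanted: leave it where it stands. Both stages and the base stand in front of a wall shelf, which hangs over the worktop beyond about x = 0.62 m, some 0.4 m up.
- scale_base: Fixed grey base plate, 170 x 120 x 10 mm. Origin on the worktop, mid seats; x to the cone cup, display strip at -x. Seats: 90 deg cone cup at (56, 0) mm, mouth 40 mm, rim 34 mm up; 90 deg vee groove at (-28, 36), 40 mm wide, 34 up, aimed at the cone; flat post at (-28, -36), 36 mm across, 18 up. Stage home: axes parallel, its origin 18 mm above this one. Smooth: feet slide in from 8 mm off.

How it is judged (in metres and radians):
At the end, for the whole second after the job is handed in: the large stage rests released on the scale base with all three feet home: its origin within 10 mm sideways of the base's and 14 to 22 mm above it, level within 3.4 degrees, turned within 10 degrees of the base, at rest (horizontal distance between stage_large and scale_base below 0.01 m and z of stage_large in the frame of scale_base between 0.014 and 0.022 m and angle between stage_large's own z axis and vertical below 0.06 rad and angle between the x axis of stage_large and the x axis of scale_base, either way round below 0.175 rad and linear speed of stage_large below 0.02 m/s); the robot touches nothing.
It fails at once if the small stage is moved by more than 30 mm (distance of stage_small from where it was at the start of the episode above 0.03 m).
It also fails if it takes over 32 s, if anything falls off the work surface, if the arm or the gripper's body presses on something with over 40 N, if the wrist force passes 120 N, or if a joint passes its speed limit or range.

## Robot

A 6-joint arm with a two-finger parallel gripper is mounted at the origin on a cart in front of the work surface, level with it; the furniture and walls round the work are solid. World frame = base frame: x ahead of the robot, y to its left, z up, the work surface at z = 0. Lengths are in mm, angles in rad, forces in N, time in s.
With the tool pointing down it reaches from about 375 to 925 mm from the base axis. Payload 5.7 kg.
Tool frame: the origin (TCP) lies between the finger pads; the fingertips stand 11 mm ahead of it and the grasp point (between the pads) lies 8 mm behind it; z points along the fingers, y is the line along which they close (so a half turn about z gives the same grasp; the last joint's range is limited). The gripper opens to 85 mm and grips with 20 to 120 N. Pads are 22 mm wide; open, the fingers measure 114 mm over their backs; the gripper's body (76 mm by 85 mm) begins 54 mm behind the grasp point. The pads swing forward as they close: fully open they stand 13 mm farther back than shut.
Start: joints at [1.214, 0.359, 1.51, -0, 1.272, -0.115], TCP at [143.665, 582.516, 242.267] pointing down, gripper open.
Joint ranges: [-2.97, 2.97], [-1.01, 2.36], [0.21, 2.38], [-0.96, 4.11], [0.2, 2.71], [-2.98, 2.98]. Speed limits (rad/s): [2.39, 2.39, 3.14, 3.14, 3.14, 3.14].

## Interface

Orientations are given as a rotation vector (axis times angle).
In Python, from station import ctrl, cams gives the robot as it stands.
- The arm moves only by the shell command python3 -m inch 'ROWS'. ROWS is JSON, one flat list of numbers, 7 for each row, row after row: the shift along the world's x, y, z in cm, then the turn, a rotation vector about the world's x, y, z in rad, then the opening in per cent of the stroke, from 0 (shut) to 100 (fully open). In form: [x, y, z, wx, wy, wz, jaw, x, y, z, wx, wy, wz, jaw, ...]. A call has exactly 8 rows; each row is the pose to reach, as a shift and turn from the pose commanded when the call began; what a row does not reach only later rows make up. A row lasts 1/12 s, in which the tool goes at most 41.7 mm and 7.16 degrees, less where a joint would pass 70% of its speed; a pose out of reach is approached as far as the arm can. A call with a gripper value outside its range is refused whole. The fingers move at their own pace and stop on an object; the grip force is fixed at half the most. Time passes only in rows, so rows that repeat a pose let the fingers close, or fill a call up. It gives the time, the measured TCP pose, the force, the opening and the grip force at its end, in the units of the state.
- ctrl.state(): the state, without advancing time (a new reading comes with each control period).
- cams.grab_frame(name): name is "scene" or "top" or "wrist"; returns (picture, depth): 400x640x3 uint8, red, green, blue; 400x640 float32, mm along the optical axis (not along the pixel's ray), 0 where there is no reading.
- cams.camera_model(name): a dict with "fx", "fy", "cx", "cy" (pixels), "rvec" (rotation vector, rad) and "tvec" (3), from world to camera coordinates, as OpenCV has them. Camera axes: x right, y down, z forward; pixel columns grow to the right and rows downward; lengths in mm; the calibration is good to about 2 mm. The wrist camera is an equidistant fisheye: a pixel r from the principal point sees the ray r / f radians off the axis. A picture is of the moment at which its call begins: read the wrist's pose just before it. camera_model takes no time and is no camera call; for the wrist camera it gives the pose at the moment of the call.
- ctrl.sign_off(): hands the job in; it is judged then, once.
The state is a dict: "t": time; "q": joint angles; "joint_velocities": joint speeds; "effort": joint torques, N m; "ee_pos": TCP position; "orientation": TCP orientation; "ft_force": force on the tool from outside, world axes, zero at the start; "wrist_torque": the same for the moment, N m; "opening": opening from 0.0 (shut) to 1.0 (fully open); "grasp_force": force on a finger pad.
Only numpy, scipy, OpenCV 4.12 (cv2) and the standard library are available. Lean on these libraries where they do the work, as an engineer would, in place of code of your own. Each camera call takes 0.05 s, during which the arm holds its last target. There are 200 camera calls.

## Working session

There is one attempt and no reset: what is moved stays moved. The work goes in short steps, Python scripts to look and compute and a shell command to move; the robot and the scene stay as the last step left them, time stands still between calls to the robot, and variables do not carry over. Pictures are saved under pics/ and viewed, at most 10 in all, crops included, and the job is handed in when it is done.

```bash
ls; mkdir -p pics; cat > h.py <<'E'
import numpy as np, cv2
from station import ctrl, cams
def save(n,f):
    m=cams.camera_model(n); p,d=cams.grab_frame(n); cv2.imwrite(f'pics/{f}.png',p[:,:,::-1]); np.savez(f'pics/{f}.npz',p=p,d=d,**{k:np.array(v) for k,v in m.items()}); return p,d,m
def load(f): return np.load(f'pics/{f}.npz')
def ray(m,u,v,fish=False):
    R=cv2.Rodrigues(np.array(m['rvec'],float))[0]; t=np.array(m['tvec'],float).ravel()
    x=(u-m['cx'])/m['fx']; y=(v-m['cy'])/m['fy']
    if fish:
        r=np.hypot(x,y); s=np.sin(r)/r if r>1e-9 else 1; c=np.array([x*s,y*s,np.cos(r)])
    else: c=np.array([x,y,1.])
    return -R.T@t, R.T@c
def onz(m,u,v,z,fish=False):
    o,d=ray(m,u,v,fish); return o+d*(z-o[2])/d[2]
def dpt(m,u,v,dep,fish=False):
    o,d=ray(m,u,v,fish); R=cv2.Rodrigues(np.array(m['rvec'],float))[0]; return o+d*dep/(R@d)[2]
E
python3 - <<'E'
from h import *
for n in('scene','top'):
    p,d,m=save(n,n+'0'); print(n,m,(d>0).mean())
print(ctrl.state())
E
```

```text
pics
scene {'fx': 381.3387399580151, 'fy': 381.3387399580151, 'cx': 318.0066056538184, 'cy': 202.02186851230616, 'rvec': array([ 1.95118165, -1.04170553,  0.57156908]), 'tvec': array([-477.89228982,  205.49047188,  642.40721342])} 0.99593359375
top {'fx': 363.43915428893644, 'fy': 363.43915428893644, 'cx': 321.8488347256874, 'cy': 197.40189747522726, 'rvec': array([ 2.16269389, -2.19143437,  0.08026832]), 'tvec': array([-245.78374384,  491.27744337,  848.61618744])} 0.99603515625
{'t': 0.1, 'q': array([ 1.21387193e+00,  3.59460639e-01,  1.51133599e+00, -4.18432639e-07,
        1.27248370e+00, -1.15082172e-01]), 'joint_velocities': array([ 0.00050969, -0.00035763, -0.00331697,  0.00169259, -0.00059509,
        0.00133517]), 'effort': array([ 1.11797617e-03, -5.28643906e+01, -2.79350889e+01, -1.13812910e-04,
        4.85369688e-03,  1.07903148e-06]), 'ee_pos': array([143.48305007, 581.97889695, 241.51665919]), 'orientation': array([-3.78911910e-01, -3.11826021e+00,  2.57733933e-03]), 'ft_force': array([ 0.6892012 ,  0.04150018, -1.18358837]), 'wrist_torque': array([ 0.00219645,  0.03540405, -0.02753223]), 'grasp_force': 0.0, 'opening': 1.0041701758972885}
```

View pics/scene0.png

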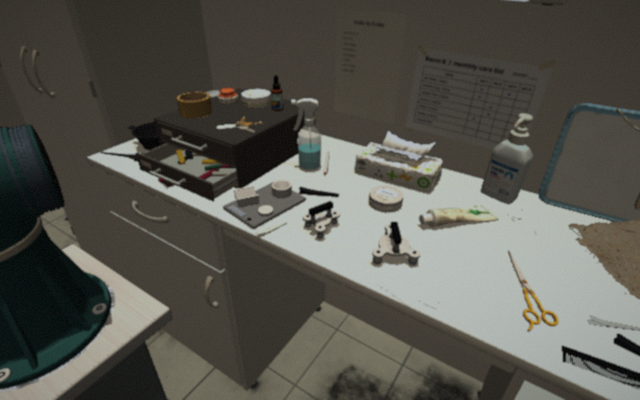

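View pics/top0.png

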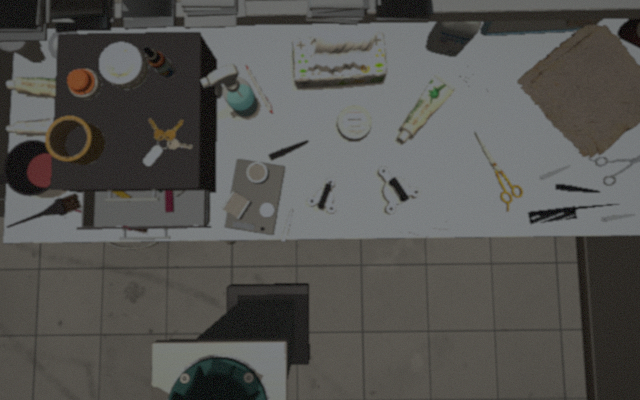

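Scene: base plate at (264,203), small stage at (322,215), large at (396,245). Top: plate at (255,197) with cone (257,172), vee (237,205) and post (267,210); small stage at (323,195), large at (397,190). I'll zoom in on these.

```bash
python3 - <<'E'
from h import *
t=load('top0');s=load('scene0')
a=cv2.resize(t['p'][145:245,222:422,::-1],None,fx=4,fy=4,interpolation=cv2.INTER_CUBIC)
b=cv2.resize(s['p'][165:275,220:430,::-1],(764,400)[::1],interpolation=cv2.INTER_CUBIC)
b=b[:, :]
c=np.zeros((600,800,3),np.uint8)
c=np.clip(a*1.5,0,255).astype(np.uint8); cv2.imwrite('pics/tc.png',c)
cv2.imwrite('pics/sc.png',np.clip(b*1.5,0,255).astype(np.uint8))
for n,u,v in [('cone rim',257,166),('plate',245,185),('vee',237,207),('post',267,210),('barL',398,188),('barS',324,195)]:
    print(n,dpt(t,u,v,t['d'][v,u]).round())
print(dpt(s,396,236,s['d'][236,396]).round())
E
```

```text
cone rim [564. -99.  29.]
plate [522. -66.   6.]
vee [468. -50.  19.]
post [ 460. -121.   17.]
barL [ 503. -425.   65.]
barS [ 490. -257.   64.]
[ 485. -435.   64.]
```

View pics/tc.png

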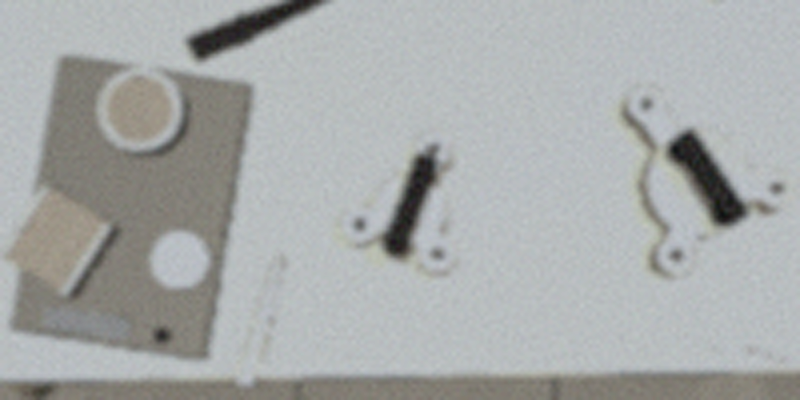

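View pics/sc.png

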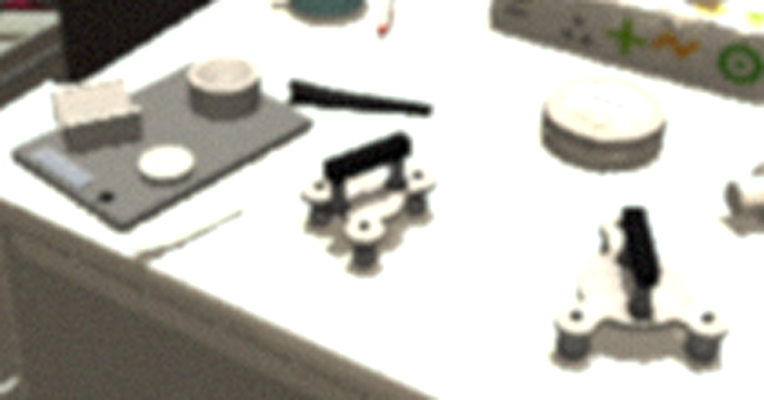

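Top crop: large stage's dimples at (646,104) lone, (676,255), (777,187), bar centre (709,180); base's cone (141,110), post (180,260), vee (62,241). Scene crop: large dimples (576,317), (708,318), bar top middle (637,240); cone (224,76), post (166,164).

```bash
python3 - <<'E'
from h import *
t=load('top0');s=load('scene0')
T=lambda u,v:(222+u/4-.4,145+v/4-.4)
S=lambda u,v:(220+u*210/764-.4,165+v*110/400-.4)
P=lambda m:cv2.Rodrigues(m['rvec'])[0]
def tri(a,b):
    o1,d1=ray(t,*T(*a));o2,d2=ray(s,*S(*b));d1/=np.linalg.norm(d1);d2/=np.linalg.norm(d2)
    k=np.linalg.lstsq(np.c_[d1,-d2],o2-o1,rcond=None)[0];p,q=o1+k[0]*d1,o2+k[1]*d2
    return ((p+q)/2).round(1),np.linalg.norm(p-q).round(1)
for n,a,b in [('footA',(676,255),(576,317)),('footB',(777,187),(708,318)),('bar',(709,180),(637,238)),('cone',(141,110),(224,76)),('post',(180,260),(166,164)),('small lone',(443,155),(419,176))]: print(n,*tri(a,b))
f=lambda a,z,m=t:onz(m,*T(*a),z)[:2]
def rep(n,l,r,q,zs):
    l,r,q=[f(x,z) for x,z in zip((l,r,q),zs)]
    mid=(r+q)/2;o=(l+2*mid)/3;d=l-mid
    e=q-r  # -y foot minus +y foot
    print(n,'origin',o.round(1),'yaw',np.arctan2(d[1],d[0]).round(3),'alt',(np.arctan2(e[1],e[0])+np.pi/2).round(3),'len',np.hypot(*d).round(1),np.hypot(*e).round(1))
# +y foot is to left (looking along +x)
rep('large',(646,104),(676,255),(777,187),(29,29,29))
rep('base',(141,110),(62,241),(180,260),(34,34,18))
print('barL',f((709,180),65),'ends',f((684,145),65),f((735,216),65))
print('plate corners',[f(c,10).round(1) for c in((62,57),(252,84),(208,357),(12,328))])
E
```

```text
footA [ 458.7 -412.5   31.2] 1.4
footB [ 497.9 -472.8   31.7] 1.3
bar [ 499.2 -426.    65.6] 1.4
cone [548.4 -99.   33.8] 1.5
post [ 460.3 -119.6   17.9] 1.3
small lone [ 518.5 -276.2   36.7] 2.8
large origin [ 502.2 -428.6] yaw 0.576 alt 0.576 len 83.6 72.2
base origin [493.8 -91. ] yaw -0.155 alt -0.168 len 83.5 67.7
barL [ 499.60781556 -426.76928268] ends [ 519.70843693 -413.2336666 ] [ 479.01717466 -440.7942173 ]
plate corners [array([585.7, -46.9]), array([ 567.5, -162.7]), array([ 402.7, -135.5]), array([421.5, -17.9])]
```

```bash
python3 -m inch '[4,-4,2,0,0,-0.12,100, 8,-8,4,0,0,-0.24,100, 11,-11,6,0,0,-0.36,100, 14,-14,7,0,0,-0.48,100, 17,-17,8,0,0,-0.6,100, 19,-20,8,0,0,-0.72,100, 20,-23,8,0,0,-0.84,100, 21,-26,8,0,0,-0.96,100]'
python3 - <<'E'
from h import *
t=load('top0')
for u,v in((100,170),(150,210),(160,235)): print(dpt(t,u,v,t['d'][v,u]).round())
print(ctrl.state()['q'].round(2),ctrl.state()['orientation'])
E
```

```text
t: 0.77
ee_pos: [348.6, 336.5, 322.1]
orientation: [1.784, 2.585, 0.002]
ft_force: [0.5, 0.6, 0.2]
opening: 0.998
grasp_force: 0.0
[543. 211. 133.]
[464. 161.  14.]
[403. 142.  -0.]
[ 0.63  0.12  1.63 -0.    1.39  0.26] [1.78351466e+00 2.58539154e+00 2.19785822e-03]
```

```bash
python3 -m inch '[2,-4,0,0,0,-0.12,100, 3,-8,0,0,0,-0.24,100, 4,-12,0,0,0,-0.36,100, 5,-16,0,0,0,-0.48,100, 6,-20,0,0,0,-0.6,100, 7,-24,0,0,0,-0.72,100, 8,-28,0,0,0,-0.84,100, 9,-32,0,0,0,-0.95,100]' && python3 -m inch '[0,-4,0,0,0,-0.1,100, 1,-8,0,0,0,-0.2,100, 2,-12,0,0,0,-0.3,100, 2,-16,0,0,0,-0.4,100, 3,-20,0,0,0,-0.4,100, 3,-24,-2,0,0,-0.4,100, 3,-28,-4,0,0,-0.4,100, 4,-31,-6,0,0,-0.4,100]'
```

```text
t: 1.43
ee_pos: [436.6, 15.8, 321.5]
orientation: [-2.769, -1.484, 0.0]
ft_force: [1.8, 0.8, -0.5]
opening: 0.999
grasp_force: 0.0
t: 2.1
ee_pos: [475.4, -293.3, 262.2]
orientation: [3.006, 0.911, -0.0]
ft_force: [1.2, -0.2, -0.6]
opening: 1.003
grasp_force: 0.0
```

```bash
python3 -m inch '[1,-4,0,0,0,0,100, 1,-8,0,0,0,0,100, 1.7,-12,0,0,0,0,100, 1.7,-12,-3,0,0,0,100, 1.7,-12,-6,0,0,0,100, 1.7,-12,-8,0,0,0,100, 1.7,-12,-8,0,0,0,100, 1.7,-12,-8,0,0,0,100]'
python3 - <<'E'
from h import *
p,d,m=save('wrist','w1'); s=ctrl.state(); print(s['ee_pos'],s['orientation'],m)
E
```

```text
t: 2.77
ee_pos: [492.7, -410.1, 181.2]
orientation: [-3.003, -0.912, 0.003]
ft_force: [0.3, -0.1, -0.0]
opening: 1.0
grasp_force: 0.0
[ 493.68243599 -410.91560411  182.81794699] [-3.00564083e+00 -9.13117855e-01  2.01194703e-04] {'fx': 309.70691628693146, 'fy': 309.70691628693146, 'cx': 321.4564135501393, 'cy': 202.50021110109253, 'rvec': array([-2.55734427,  1.36488117,  0.18904768]), 'tvec': array([-613.99883782,  156.08116447,  369.37041061])}
```

View pics/w1.png

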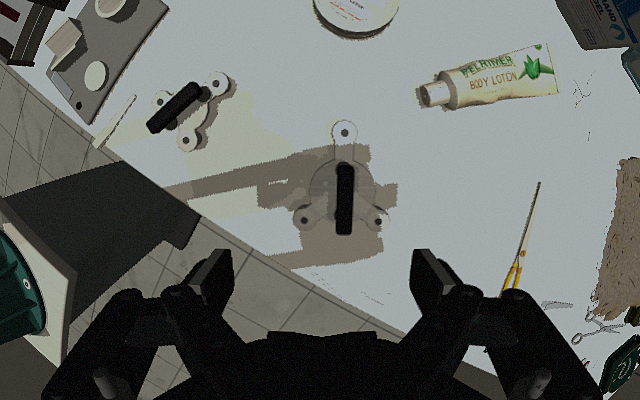

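Wrist view: bar from about (345,165) to (344,234); dimples at (344,131), (304,221), (379,222). It stands almost aligned with the fingers.

```bash
python3 - <<'E'
from h import *
w=load('w1');f=lambda u,v,z:onz(w,u,v,z,True)
l,a,b=[f(u,v,29)[:2] for u,v in((344,131),(304,221),(379,222))]
mid=(a+b)/2;o=(l+2*mid)/3;d=l-mid
print('origin',o,'yaw',np.arctan2(d[1],d[0]),np.hypot(*d),np.hypot(*(a-b)))
e1,e2=f(345,166,65),f(344,234,65);print('bar',(e1+e2)/2,np.arctan2(*(e1-e2)[1::-1]),np.hypot(*(e1-e2)))
g=w['p'][150:250,325:365].max(2)<45
ys,xs=np.nonzero(g);print(xs.mean()+325,ys.mean()+150,f(xs.mean()+325,ys.mean()+150,65))
s=ctrl.state();R=cv2.Rodrigues(s['orientation'])[0];print(s['ee_pos'],'ytool ang',np.arctan2(R[1,1],R[0,1]),s['q'].round(2))
E
```

```text
origin [ 502.43787325 -426.68250557] yaw 0.5808533660949363 86.69830477418444 73.27179321176781Traceback (most recent call last):
  File "<stdin>", line 6, in <module>
TypeError: return arrays must be of ArrayType
```

```bash
python3 - <<'E'
from h import *
w=load('w1');f=lambda u,v,z:onz(w,u,v,z,True)
e1,e2=f(345,166,65),f(344,234,65);e=e1-e2;print('bar',(e1+e2)/2,np.arctan2(e[1],e[0]),np.hypot(*e))
g=w['p'][150:250,325:365].max(2)<45
ys,xs=np.nonzero(g);print(f(xs.mean()+325,ys.mean()+150,65))
s=ctrl.state();R=cv2.Rodrigues(s['orientation'])[0];print(s['ee_pos'],'ytool ang',np.arctan2(R[1,1],R[0,1]),s['q'].round(2))
E
```

```text
Traceback (most recent call last):
TypeError: return arrays must be of ArrayType
```

```bash
python3 - <<'E'
from h import *
w=load('w1');f=lambda u,v,z:onz(w,u,v,z,True)
e1,e2=f(345,166,65),f(344,234,65);e=e1-e2;print('bar',(e1+e2)/2,np.arctan2(e[1],e[0]),np.linalg.norm(e))
g=w['p'][150:250,325:365].max(2)<45
ys,xs=np.nonzero(g);print(f(xs.mean()+325,ys.mean()+150,65))
s=ctrl.state();R=cv2.Rodrigues(s['orientation'])[0];print(s['ee_pos'],'ytool ang',np.arctan2(R[1,1],R[0,1]),s['q'].round(2))
E
```

```text
bar [ 503.3403241  -425.24109948   65.        ] 0.5952238635674396 58.659267046754785
[ 505.19816904 -423.48770349   65.        ]
[ 493.68243599 -410.91560411  182.81794699] ytool ang -0.9809150380209762 [-0.8   0.47  1.48  0.    1.19  0.18]
```

```bash
python3 -m inch '[0.8,-1.5,0,0,0,0,100, 0.8,-1.5,-3,0,0,0,100, 0.8,-1.5,-6,0,0,0,100, 0.8,-1.5,-8,0,0,0,100, 0.8,-1.5,-8.5,0,0,0,100, 0.8,-1.5,-8.5,0,0,0,100, 0.8,-1.5,-8.5,0,0,0,100, 0.8,-1.5,-8.5,0,0,0,100]'; python3 -c "
from h import *
print(ctrl.state()['ee_pos'])"
```

```text
t: 3.48
ee_pos: [502.9, -427.2, 100.0]
orientation: [3.002, 0.912, 0.003]
ft_force: [0.2, 0.4, 0.6]
opening: 0.999
grasp_force: 0.0
[ 502.92090374 -427.15496102   99.97525793]
```

```bash
python3 -m inch '[0,0,-2.5,0,0,0,100, 0,0,-4.8,0,0,0,100, 0,0,-4.8,0,0,0,100, 0,0,-4.8,0,0,0,5, 0,0,-4.8,0,0,0,5, 0,0,-4.8,0,0,0,5, 0,0,-4.8,0,0,0,5, 0,0,-4.8,0,0,0,5]' && python3 -m inch '[0,0,0,0,0,0,5, 0,0,0,0,0,0,5, 0,0,0,0,0,0,5, 0,0,0,0,0,0,5, 0,0,0,0,0,0,5, 0,0,0.5,0,0,0,5, 0,0,1,0,0,0,5, 0,0,1,0,0,0,5]'
```

```text
t: 4.15
ee_pos: [502.2, -426.5, 50.7]
orientation: [3.004, 0.913, 0.001]
ft_force: [0.2, 0.6, 0.5]
opening: 0.299
grasp_force: 0.0
t: 4.82
ee_pos: [501.7, -426.0, 60.1]
orientation: [3.006, 0.913, 0.0]
ft_force: [0.4, -1.1, -2.4]
opening: 0.153
grasp_force: 58.6
```

```bash
python3 -m inch '[0,0,1,0,0,0,5, 0,0,3,0,0,0,5, 0,0,6,0,0,0,5, 0,0,9,0,0,0,5, 0,0,12,0,0,0,5, 0,1,13.5,0,0,0,5, 0,3,14,0,0,-0.05,5, 0,5.5,14,0,0,-0.1,5]' && python3 -m inch '[0,3,0,0,0,-0.06,5, 0,6,0,0,0,-0.12,5, 0,9,0,0,0,-0.2,5, -0.2,12,0,0,0,-0.28,5, -0.3,15,0,0,0,-0.36,5, -0.4,18,0,0,0,-0.44,5, -0.5,20,0,0,0,-0.5,5, -0.5,21,0,0,0,-0.5,5]' && python3 -m inch '[0,2,0,0,0,-0.04,5, 0,4,0,0,0,-0.08,5, 0,5.5,0,0,0,-0.12,5, 0,6.5,0,0,0,-0.16,5, 0,7,0,0,0,-0.16,5, 0,7,0,0,0,-0.16,5, 0,7,0,0,0,-0.16,5, 0,7,0,0,0,-0.16,5]'
python3 - <<'E'
from h import *
s=ctrl.state();R=cv2.Rodrigues(s['orientation'])[0];print(s['ee_pos'],'ytool ang',np.arctan2(R[1,1],R[0,1]),s['q'].round(2),s['grasp_force'])
save('wrist','w2');save('scene','s2');save('top','t2')
a=cv2.imread('pics/w2.png');t=load('t2')['p'][100:250,150:350,::-1]
c=np.zeros((600,800,3),np.uint8)
c=np.vstack([a[:340],np.hstack([cv2.resize(t,(340,255)),cv2.resize(load('s2')['p'][150:275,210:357,::-1],(300,255))])])
cv2.imwrite('pics/c2.png',c)
E
```

```text
t: 5.48
ee_pos: [502.3, -371.8, 201.7]
orientation: [3.046, 0.755, 0.004]
ft_force: [0.9, -0.3, -3.4]
opening: 0.153
grasp_force: 58.7
t: 6.15
ee_pos: [494.7, -157.1, 199.0]
orientation: [-3.139, 0.017, 0.004]
ft_force: [-0.6, -0.0, -3.2]
opening: 0.149
grasp_force: 58.7
t: 6.82
ee_pos: [496.7, -91.6, 199.5]
orientation: [3.13, -0.266, 0.0]
ft_force: [-0.2, 0.2, -4.5]
opening: 0.156
grasp_force: 58.8
[496.67981576 -91.61051939 199.45650864] ytool ang -1.7401039518624983 [-0.32  0.27  1.77 -0.    1.11  1.42] 58.82044315338135
```

View pics/c2.png

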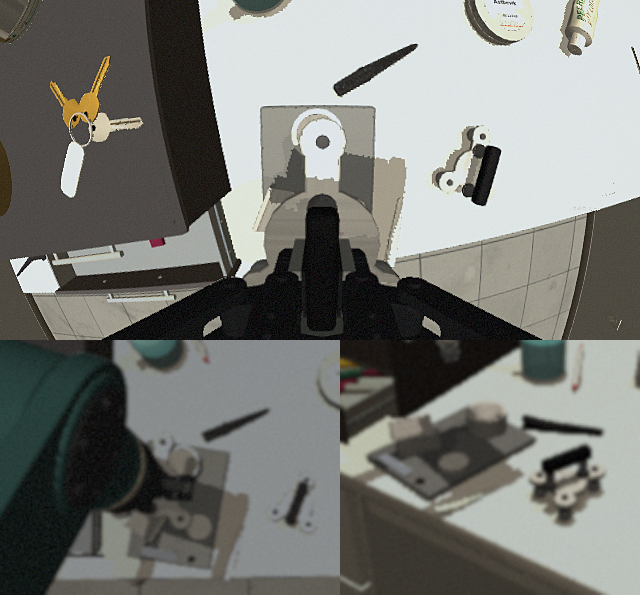

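Wrist view: lone foot dimple at (323,142); cone ring left edge 291, right 343, top 108, so centre about (317,134); plate corners (261,107), (375,107).

```bash
python3 - <<'E'
from h import *
w=load('w2');f=lambda u,v,z:onz(w,u,v,z,True)[:2]
foot=f(323,142,178);cone=f(317,134,34)
y=-.17;ex=np.array([np.cos(y),np.sin(y)]);ey=np.array([-ex[1],ex[0]])
print('foot',foot,'stage origin',foot-56*ex,'cone',cone,'base origin',cone-56*ex)
c=f(261,107,10),f(375,107,10);e=c[0]-c[1];print('corners',c,'yaw',np.arctan2(e[1],e[0])-np.pi/2,np.hypot(*e), 'mid',(c[0]+c[1])/2)
g=w['p'].astype(int)[95:165,280:350];print('ring l/r/top rad',[f(u,v,34) for u,v in((291,134),(343,134),(317,108))])
d=w['d'][142,328];print('foot arm top depth pt',dpt(w,328,142,d,True))
E
```

```text
foot [ 551.76243807 -101.4271507 ] stage origin [496.56969112 -91.95293916] cone [549.76952781 -96.10947555] base origin [494.57678086 -86.635264  ]
corners (array([587.28036691, -43.44926289]), array([ 567.20831877, -159.41117607])) yaw -0.17139350232647144 117.6862456945169 mid [ 577.24434284 -101.43021948]
ring l/r/top rad [array([554.15560004, -71.65064616]), array([ 545.695671  , -120.56569685]), array([ 574.35968782, -100.34140427])]
foot arm top depth pt [ 551.54238407 -103.83177893  180.50486063]
```

```bash
python3 -m inch '[-0.2,0.3,-1,0,0,0,5, -0.2,0.3,-3,0,0,0,5, -0.2,0.3,-5.5,0,0,0,5, -0.2,0.3,-8,0,0,0,5, -0.2,0.3,-10,0,0,0,5, -0.2,0.3,-11,0,0,0,5, -0.2,0.3,-11.5,0,0,0,5, -0.2,0.3,-11.5,0,0,0,5]' && python3 -m inch '[0,0,-0.3,0,0,0,5, 0,0,-0.6,0,0,0,5, 0,0,-0.9,0,0,0,5, 0,0,-1.1,0,0,0,5, 0,0,-1.1,0,0,0,5, 0,0,-1.1,0,0,0,5, 0,0,-1.1,0,0,0,5, 0,0,-1.1,0,0,0,5]'
python3 - <<'E'
from h import *
print(ctrl.state()['ee_pos'],ctrl.state()['ft_force']);save('wrist','w3');save('scene','s3')
c=np.vstack([cv2.imread('pics/w3.png')[60:340],cv2.resize(load('s3')['p'][140:250,190:410,::-1],(640,320))])
cv2.imwrite('pics/c3.png',c)
E
```

```text
t: 7.63
ee_pos: [494.3, -88.1, 83.8]
orientation: [-3.13, 0.267, 0.002]
ft_force: [-0.1, -0.1, -3.7]
opening: 0.15
grasp_force: 58.7
t: 8.3
ee_pos: [494.7, -87.9, 73.6]
orientation: [-3.13, 0.267, -0.0]
ft_force: [0.5, -0.7, -3.6]
opening: 0.152
grasp_force: 58.8
[494.65317078 -87.8795856   73.6286927 ] [ 0.5015311  -0.68324453 -3.58475721]
```

View pics/c3.png

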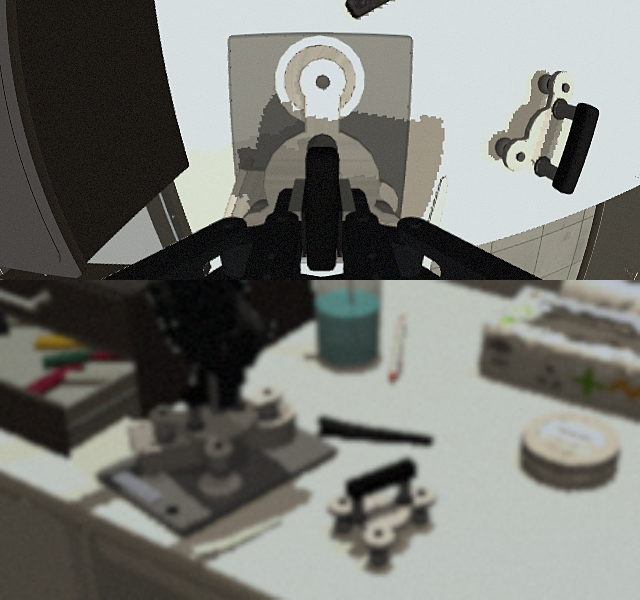

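The lone foot's dimple (323,82) sits nearly concentric in the cone ring (275 to 364), no contact force yet. In the scene view the stage stands over its seats. Lowering and watching the force.

```bash
python3 -m inch '[0,0,-0.1,0,0,0,5, 0,0,-0.2,0,0,0,5, 0,0,-0.3,0,0,0,5, 0,0,-0.4,0,0,0,5, 0,0,-0.4,0,0,0,5, 0,0,-0.4,0,0,0,5, 0,0,-0.4,0,0,0,5, 0,0,-0.4,0,0,0,5]'
```

```text
t: 9.07
ee_pos: [494.5, -87.7, 69.5]
orientation: [-3.13, 0.267, 0.0]
ft_force: [-0.5, 1.8, -2.7]
opening: 0.154
grasp_force: 59.0
```

```bash
python3 -m inch '[0,0,0,0,0,0,30, 0,0,0,0,0,0,50, 0,0,0,0,0,0,70, 0,0,0,0,0,0,70, 0,0,0,0,0,0,70, 0,0,0,0,0,0,70, 0,0,0,0,0,0,70, 0,0,0.5,0,0,0,70]' && python3 -m inch '[0,0,1,0,0,0,70, 0,0,3,0,0,0,70, 0,0,6,0,0,0,70, 0,0,9,0,0,0,70, 0,0,12,0,0,0,70, 0,0,13,0,0,0,70, 0,0,13,0,0,0,70, 0,0,13,0,0,0,70]'
python3 - <<'E'
from h import *
print(ctrl.state()['ee_pos'],ctrl.state()['ft_force']);save('wrist','w4');save('scene','s4')
c=np.vstack([cv2.imread('pics/w4.png')[60:340],cv2.resize(load('s4')['p'][150:240,200:380,::-1],(640,320))])
cv2.imwrite('pics/c4.png',c)
E
```

```text
t: 9.73
ee_pos: [493.9, -87.7, 74.0]
orientation: [-3.13, 0.267, 0.002]
ft_force: [-0.6, -0.6, -0.6]
opening: 0.701
grasp_force: 0.0
t: 10.4
ee_pos: [494.6, -87.9, 205.0]
orientation: [3.13, -0.267, 0.002]
ft_force: [0.9, 0.2, 0.0]
opening: 0.7
grasp_force: 0.0
[494.62857749 -87.90146801 204.95113136] [0.85711291 0.19062944 0.02269078]
```

View pics/c4.png

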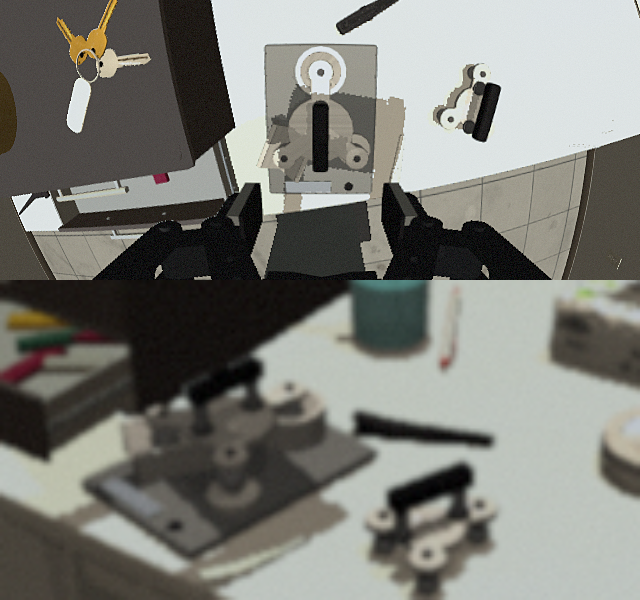

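The stage sits on the base: dimples at (320,72), (284,159), (357,159) in the crop, bar straight between them; small stage untouched. Checking heights by depth and two views.

```bash
python3 - <<'E'
from h import *
w=load('w4');s=load('s4');P=[]
for u,v in((320,132),(284,219),(357,219)):
    pts=[dpt(w,u+a,v+b,w['d'][v+b,u+a],True) for a,b in((5,0),(-5,0),(0,5),(0,-5),(4,3),(-4,-3))]
    print('depth z',np.array(pts)[:,2].round(1)); P.append(onz(w,u,v,47,True)[:2])
mid=(P[1]+P[2])/2;d=P[0]-mid;print('origin',(P[0]+2*mid)/3,'yaw',np.arctan2(d[1],d[0]),np.hypot(*d))
u,v=200+230*180/640,150+(450-280)*90/320   # post-foot dimple in scene
o,d1=ray(s,u,v);o2,d2=ray(w,357,219,True);k=np.linalg.lstsq(np.c_[d1,-d2],o2-o,rcond=None)[0];print('tri post foot',o+k[0]*d1,o2+k[1]*d2)
u,v=200+291*180/640,150+(387-280)*90/320
o,d1=ray(s,u,v);o2,d2=ray(w,320,132,True);k=np.linalg.lstsq(np.c_[d1,-d2],o2-o,rcond=None)[0];print('tri cone foot',o+k[0]*d1,o2+k[1]*d2)
E
```

```text
depth z [46.3 46.4 46.9 46.9 46.3 46.6]
depth z [46.3 46.6 46.8 46.6 46.7 46.4]
depth z [45.5 45.5 47.5 47.7 46.5 46. ]
origin [493.88356377 -86.3776161 ] yaw -0.16527071763725673 84.74285158171571
tri post foot [ 462.01746354 -118.43677123   49.95249565] [ 461.02962259 -117.11997683   50.21236781]
tri cone foot [551.76165433 -98.35506812  47.73716063] [549.64160555 -95.68141579  47.84786129]
```

All three feet tops stand level at about 46.6 mm (47 expected), on position and yaw. Handing in.

```bash
python3 -c "
from station import ctrl
print(ctrl.sign_off())"
```

```text
the job is handed in; nothing more can be done
None
```

The large stage is released on the scale base and the job is handed in, with no verdict returned: all three arm tops measured level at about 46.6 mm (47 expected when home), position and turn matched the base, and the small stage was not touched.

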